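# Clear and zero the clay scale

## Robot

A 6-joint arm with a two-finger parallel gripper is mounted at the origin on the work surface. World frame = base frame: x ahead of the robot, y to its left, z up, the work surface at z = 0. Lengths are in m, angles in rad, forces in N, time in s.
With the tool pointing down it reaches from about 0.325 to 0.85 m from the base axis. Payload 15.5 kg.
Tool frame: the origin (TCP) lies midway between the tips of the shut fingers; the grasp point (between the pads) lies 19 mm behind it; z points along the fingers, y is the line along which they close (so a half turn about z gives the same grasp; the last joint's range is limited). The gripper opens to 91 mm and grips with 3 to 60 N. Pads are 32 mm wide; open, the fingers measure 118 mm over their backs; the gripper's body (76 mm by 178 mm) begins 60 mm behind the grasp point.
Start: joints at [-1.385, 0.494, 1.345, -0, 1.302, -0.096], TCP at [0.174, -0.6, 0.179] pointing down, gripper open.
Joint ranges: [-2.91, 2.91], [-0.82, 2.16], [0.22, 2.67], [-1.22, 4.37], [0.12, 2.79], [-3.08, 3.08]. Speed limits (rad/s): [1.89, 1.89, 2.57, 3.01, 3.01, 3.01].

## Interface

Orientations are given as a unit quaternion [x, y, z, w].
In Python, from workcell import ctrl, imaging, ticket gives the robot as it stands. The module is installed in compiled form; this text tells all that it offers.
- The arm moves only by the tool jog_arm, never from a script. Its argument "motion" is a list of rows, each an object with "gripper": the opening, from 0 (shut) to 1 (fully open); "xyz": the shift along the world's x, y, z in cm, a list of three; "twist": the turn about the world's z in units of 6 degrees (1.0 is 6 degrees). A call has 1 to 8 rows; each row is the pose to reach, as a shift and turn from the pose commanded when the call began; what a row does not reach only later rows make up. A row lasts 1/8 s, in which the tool goes at most 62.5 mm and 10.7 degrees, less where a joint would pass 70% of its speed; a pose out of reach is approached as far as the arm can. A call with a gripper value outside its range is refused whole. The fingers move at their own pace and stop on an object; the grip force is fixed at half the most. Time passes only in rows, so rows that repeat a pose let the fingers close. It gives the time, the measured TCP pose, the force, the opening and the grip force at its end, in the units of the state.
- ctrl.sense(): the state, without advancing time (a new reading comes with each control period).
- imaging.read_camera(name): name is "scene" or "top"; returns (picture, depth): 420x560x3 uint8, red, green, blue; 420x560 float32, m along the optical axis (not along the pixel's ray), 0 where there is no reading.
- imaging.calibration(name): a dict with "vfov" (degrees; the focal length in pixels is half the picture's height over the tangent of half this angle, whatever the lens; pixels are square), "cx", "cy" (the principal point, pixels), "k1" (the pictures are not rectified: a ray, as slopes to the right and down, at radius r is drawn at 1 + k1 r^2 times it, then the intrinsics apply), "pose" (4x4, takes a point from camera to world coordinates). Camera axes: x right, y up, looking along -z (the intrinsics and any distortion apply to the point x, -y, -z); pixel columns grow to the right and rows downward; lengths in m; the calibration is good to about 2 mm. A picture is of the moment at which its call begins. calibration takes no time and is no camera call.
- ticket.finish_job(): hands the job in; it is judged then, once.
The state is a dict: "time_s": time; "joint_pos": joint angles; "joint_vel": joint speeds; "effort": joint torques, N m; "ee_pos": TCP position; "tool_rot": TCP orientation; "wrist_force": force on the tool from outside, world axes, zero at the start; "torque": the same for the moment, N m; "width": finger opening in m; "grip_force": force on a finger pad.
Only numpy, scipy, OpenCV 4.12 (cv2) and the standard library are available. Lean on these libraries where they do the work, as an engineer would, in place of code of your own. Each camera call takes 0.05 s, during which the arm holds its last target. There are 200 camera calls.

## Task

Clear the bench scale by moving both dry clay offcuts from its pan into the grey scrap bin, then take the wooden stylus out of its block and, with its tip, press the recessed zero button (yellow ring on the sloping panel) right in and hold it in for about a second. Afterwards stand the stylus back in its block, all the way down, and leave the button released; never press the other button (grey ring), and do not disturb the bisque bowl and the blue mug.

Things in the scene. Friction and masses are not known exactly. Their poses are not given: they have to be found in the camera images.
- scale: white electronic bench scale, fixed, 245 (x) x 220 (y) x 92 mm high. Origin under its centre on the table. Its steel pan (170 x 210 mm) is its highest part; the sloping panel with display and two recessed buttons fills its front, 90 mm to -x of the origin; it stands turned, the panel facing the robot's right (-x and -y).
- pan (a point): centre of the top of the scale's pan, 92 mm above the table; x, y along the scale's
- zero_top (a point): face of the zero button, 20 mm wide, 20 mm deep in a round hole of 22 mm in the scale's sloping panel. Point: centre of the button's face, moves with it. z points out square to the panel, 40 degrees from vertical, leaning to the scale's front (-x); y is the scale's y. Yellow ring, 37 mm across, round the hole's mouth; 70 mm to -y of the panel's middle.
- zero (a joint): travel of the zero button: 0 out, 0.006 m fully in; a spring returns it; about 5 N fully in
- power_top (a point): face of the power button, NOT to be pressed, 20 mm wide, 20 mm deep in a round hole of 22 mm in the scale's sloping panel. Point: centre of the button's face, moves with it. z points out square to the panel, 40 degrees from vertical, leaning to the scale's front (-x); y is the scale's y. Grey ring; 70 mm to +y of the panel's middle.
- power (a joint): travel of the power button: 0 out, 0.006 m fully in
- offcut_a: block of bone-dry grey-brown clay, 70 (x) x 42 (y) x 42 mm high (a bump on its middle is 36 mm wide; the lower 34 mm is the full block), 0.15 kg or so, lying on the pan. Origin at the centre of its underside.
- offcut_b: a second such block, same sizes, also on the pan. Origin at the centre of its underside.
- bin: grey open plastic scrap bin, fixed, 180 x 180 x 90 mm high, walls and floor 5 mm. Origin under its centre. It may stand left or right.
- bin_in (a point): centre of the bin's inner floor, 5 mm above the table; axes as the bin
- block: dark wooden block, fixed, 90 x 90 x 85 mm high, with one upright hole through its middle. Origin under its centre. It stands on the other side from the bin.
- block_hole0 (a point): centre of the mouth of the block's hole, 85 mm above the table; the hole is 19 mm in diameter with a 2 mm chamfer
- stylus: wooden stylus of 145 mm: a red shaft of 12 mm diameter and 75 mm length, then a round pale handle of 30 mm diameter and 70 mm length with a red band. It hangs upright in the block, the handle's shoulder on the block's top. Origin at the shaft's tip (lower end), z along the stylus towards the handle. 50 g.
- stylus_tip (a point): the tip of the stylus shaft (same point as its origin); 10 mm above the table when the stylus is fully down in its block
- bowl: bystander: pale bisque bowl, 140 mm wide, 50 mm high, behind the bin or block on the left. Origin under its centre.
- mug: bystander: blue mug, 80 mm wide, 90 mm high, on the right. Origin under its centre.

How it is judged:
By the outcome, as a careful person would: the job done as asked, in the order asked, and still so for the second after the job is handed in, with the robot touching nothing.
It also fails if it takes over 72 s, if anything falls off the work surface, if the arm or the gripper's body presses on something with over 40 N, if the wrist force passes 120 N, or if a joint passes its speed limit or range.

## Working session

There is one attempt and no reset: what is moved stays moved. The work goes in short steps, Python scripts to look and compute and a tool call to move; the robot and the scene stay as the last step left them, time stands still between calls to the robot, and variables do not carry over. Pictures are saved under pics/ and viewed, at most 10 in all, crops included, and the job is handed in when it is done.

Besides the shell and the picture viewer there is one more tool, called after "Request:" as a command line: name --argument value ..., lists and objects as JSON in quotes. jog_arm: Moves the arm, as the interface text tells. Its arguments: {"type":"object","properties":{"motion":{"type":"array"}},"required":["motion"]}

```bash
mkdir -p pics; cat > h.py <<'E'
import numpy as np, cv2
from workcell import ctrl, imaging, ticket
def cam(n):
    c=imaging.calibration(n); f=210/np.tan(np.radians(c["vfov"])/2)
    K=np.array([[f,0,c["cx"]],[0,f,c["cy"]],[0,0,1.]]); return K,np.array([c["k1"],0,0,0,0.]),np.array(c["pose"])
def rays(n,uv):
    K,d,T=cam(n); s=cv2.undistortPoints(np.float64(uv).reshape(-1,1,2),K,d)[:,0]
    return T[:3,3], np.c_[s[:,0],-s[:,1],-np.ones(len(s))]@T[:3,:3].T
def plane(n,uv,z):
    o,r=rays(n,uv); return o+r*((z-o[2])/r[:,2])[:,None]
def cloud(n,dep):   # HxWx3 world points from the depth picture
    h,w=dep.shape; u,v=np.meshgrid(np.arange(w),np.arange(h))
    o,r=rays(n,np.c_[u.ravel(),v.ravel()]); P=o+r*dep.reshape(-1,1); P[dep.ravel()==0]=np.nan
    return P.reshape(h,w,3)
def shoot(tag,names=("scene","top")):
    for n in names:
        im,d=imaging.read_camera(n); np.savez(f"{tag}_{n}.npz",im=im,d=d); cv2.imwrite(f"pics/{tag}_{n}.png",im[...,::-1])
def proj(n,P):
    K,d,T=cam(n); Q=(np.atleast_2d(P)-T[:3,3])@T[:3,:3]
    return cv2.projectPoints(np.c_[Q[:,0],-Q[:,1],-Q[:,2]],np.zeros(3),np.zeros(3),K,d)[0][:,0]
E
python3 - <<'E'
from h import *
shoot("a")
a,b=[cv2.imread(f"pics/a_{n}.png") for n in("scene","top")]
for n in("scene","top"): K,d,T=cam(n); print(n,K[0,0],d[0],T.round(3).tolist())
print({k:np.round(v,3) for k,v in ctrl.sense().items()})
E
```

```text
scene 499.7548445592593 -0.08517748675177328 [[-0.843, -0.362, 0.397, 1.013], [0.538, -0.576, 0.616, 0.682], [0.006, 0.733, 0.68, 0.822], [0.0, 0.0, 0.0, 1.0]]
top 538.687619290624 -0.1017585794430493 [[-0.03, 0.996, -0.081, 0.461], [-0.999, -0.028, 0.017, 0.016], [0.015, 0.081, 0.997, 1.355], [0.0, 0.0, 0.0, 1.0]]
{'time_s': np.float64(0.1), 'joint_pos': array([-1.385,  0.494,  1.346,  0.   ,  1.303, -0.096]), 'joint_vel': array([ 0.001, -0.003, -0.001,  0.   ,  0.002,  0.001]), 'effort': array([ 5.0000e-03, -8.8024e+01, -3.8254e+01,  7.1000e-02,  4.8000e-02,
       -0.0000e+00]), 'ee_pos': array([ 0.174, -0.6  ,  0.178]), 'tool_rot': array([ 0.99 ,  0.14 , -0.   , -0.001]), 'wrist_force': array([-0.32 ,  0.067, -0.003]), 'torque': array([-0.018, -0.009,  0.026]), 'grip_force': np.float64(0.0), 'width': np.float64(0.091)}
```

View pics/a_scene.png

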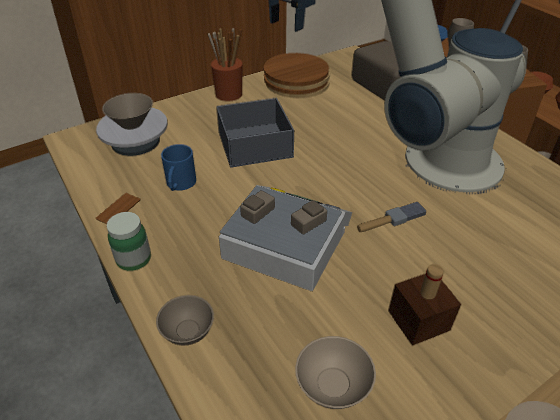

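View pics/a_top.png

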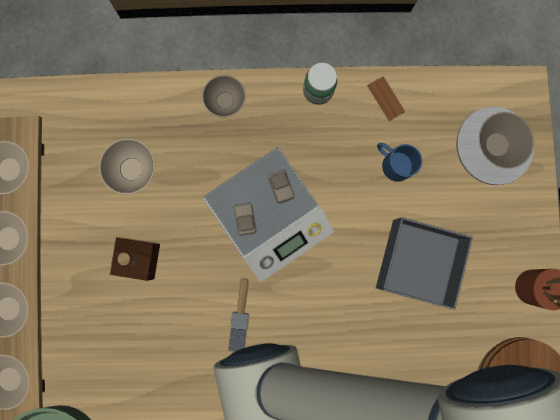

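The top view shows the scale in the middle, with offcuts at about (281,186) and (245,218). The yellow ring is at (314,230) and the grey ring at (266,262). The bin is on the right at (425,262), and the block with the stylus on the left at (135,258). The scene view agrees.

```bash
cat > m.py <<'E'
from h import *
im={};P={};hsv={}
for n in("scene","top"):
    z=np.load(f"a_{n}.npz"); im[n]=z["im"]; P[n]=cloud(n,z["d"]); hsv[n]=cv2.cvtColor(im[n],cv2.COLOR_RGB2HSV)
def rect(pts,lab):
    r=cv2.minAreaRect(np.float32(pts[:,:2]*1000)); print(lab,"c",np.round(r[0],1),"size",np.round(r[1],1),"ang",round(r[2],1),"z med",np.round(np.median(pts[:,2])*1000,1),len(pts))
def blobs(m,mn=8):
    k,l,s,c=cv2.connectedComponentsWithStats(m.astype(np.uint8)); return [(l==i,s[i,4],c[i]) for i in range(1,k) if s[i,4]>=mn]
for n in("scene","top"):
    X,Y,Z=np.moveaxis(P[n],2,0); 
    reg=(abs(Y)<.25)&(X>.4)&(X<.75)
    for b,a,c in blobs(reg&(Z>.108)&(Z<.16),30): rect(P[n][b],n+" offcut full"); rect(P[n][b&(Z>np.nanpercentile(Z[b],50))],n+"   top")
    b=reg&(Z>.086)&(Z<.1); rect(P[n][b],n+" pan")
    H,S,V=np.moveaxis(hsv[n],2,0)
    for b,a,c in blobs(reg&(Z<.1)&(H>18)&(H<35)&(S>120)&(Z>.02),6): print(n,"yellow",c.round(1),a,np.nanmean(P[n][b],0).round(4))
    lf=(Y>.2)&(Y<.45)&(X>.3)&(X<.62)
    for b,a,c in blobs(lf&(Z>.1)&(Z<.18),15): rect(P[n][b],n+" handle"); rect(P[n][b&(Z>.146)],n+"  handle top")
    for b,a,c in blobs(lf&(Z>.075)&(Z<.095),100): rect(P[n][b],n+" block top")
    rg=(Y<-.12)&(Y>-.48)&(X>.3)&(X<.62)
    for b,a,c in blobs(rg&(Z>.08)&(Z<.1),40): rect(P[n][b],n+" bin rim")
    for b,a,c in blobs(rg&(Z<.012)&(Z>.001)&(S<90)&(V<140),200): rect(P[n][b],n+" bin floor")
E
python3 m.py
python3 -c "
import cv2
t=cv2.imread('pics/a_top.png');s=cv2.imread('pics/a_scene.png')
A=cv2.resize(t[140:290,195:340],(580,600),interpolation=cv2.INTER_CUBIC)
cv2.imwrite('pics/c1.png',A)"
```

```text
scene offcut full c [623.  -17.1] size [71.8 44.4] ang 17.3 z med 124.7 596
scene   top c [623.9 -15.8] size [65.5 39.1] ang 16.7 z med 130.8 298
scene offcut full c [549.2  68.5] size [71.3 43.4] ang 9.4 z med 124.6 636
scene   top c [549.4  68.7] size [66.5 38.5] ang 6.6 z med 130.8 318
scene pan c [591.3  30.5] size [174.9 211.1] ang 32.3 z med 90.7 4071
scene yellow [277.7 189.6] 24 [ 0.5248 -0.0914  0.0605]
scene handle c [466.1 341.2] size [28.6 28.4] ang 47.2 z med 138.4 464
scene  handle top c [466.3 340.4] size [27.7 26.7] ang 46.8 z med 153.4 179
scene block top c [464.6 339.8] size [93.6 92.5] ang 80.1 z med 84.0 1635
scene bin rim c [ 433.2 -361.9] size [189.9 181.6] ang 72.9 z med 85.9 578
scene bin floor c [ 404.2 -422.7] size [ 60.2 153.9] ang 70.6 z med 4.6 524
scene bin floor c [ 459.9 -278.6] size [ 24.4 180.5] ang 67.9 z med 6.6 208
top offcut full c [621.3 -17.5] size [70.3 42.3] ang 18.2 z med 126.8 552
top   top c [620.8 -17.7] size [62.8 38.1] ang 18.7 z med 132.1 276
top offcut full c [547.4  68.7] size [70.4 42.1] ang 7.9 z med 127.0 544
top   top c [548.1  68.1] size [65.2 38. ] ang 4.5 z med 131.7 272
top pan c [586.9  28.1] size [181.2 208.4] ang 32.6 z med 90.9 4997
top yellow [313.9 229.3] 62 [ 0.5222 -0.0965  0.0573]
top handle c [464.  338.7] size [28.5 30.9] ang 54.2 z med 151.6 212
top  handle top c [464.8 339. ] size [28.8 29.7] ang 24.7 z med 153.2 149
top block top c [464.7 340.4] size [92.  91.1] ang 79.6 z med 83.7 1251
top bin rim c [ 433.2 -362.5] size [182.3 182.2] ang 72.8 z med 88.1 756
top bin floor c [ 430.4 -373. ] size [153.7 172.9] ang 72.2 z med 4.7 3480
```

View pics/c1.png

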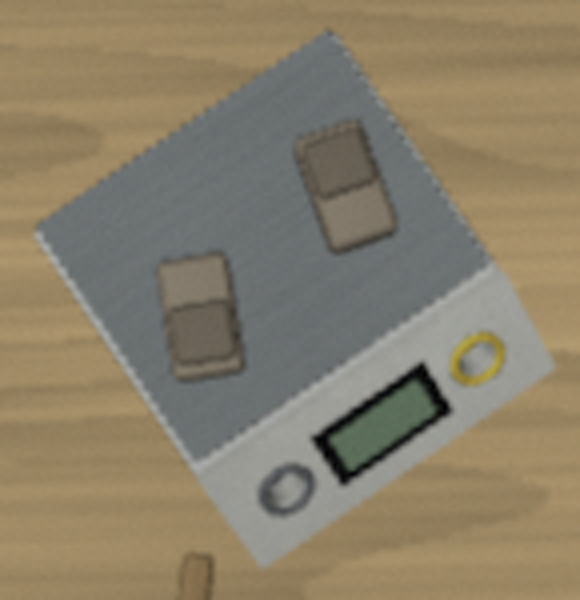

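The crop confirms the scale's yaw of about 32.5°: the panel faces down-right, with the yellow ring at top pixel (314.5,229.5). Moving to offcut A first; its long axis is at 18°.

Request:
jog_arm --motion '[{"gripper": 1,"xyz": [44.7,58.3,0],"twist": 0.3},{"gripper": 1,"xyz": [44.7,58.3,0],"twist": 0.3},{"gripper": 1,"xyz": [44.7,58.3,0],"twist": 0.3},{"gripper": 1,"xyz": [44.7,58.3,0],"twist": 0.3},{"gripper": 1,"xyz": [44.7,58.3,0],"twist": 0.3},{"gripper": 1,"xyz": [44.7,58.3,0],"twist": 0.3},{"gripper": 1,"xyz": [44.7,58.3,0],"twist": 0.3},{"gripper": 1,"xyz": [44.7,58.3,0],"twist": 0.3}]'

```text
time_s: 1.1
ee_pos: [0.479, -0.2017, 0.1789]
tool_rot: [0.988, 0.156, -0.0, -0.0]
wrist_force: [0.6, -1.1, 0.8]
width: 0.0907
grip_force: 0.0
```

Request:
jog_arm --motion '[{"gripper": 1,"xyz": [14.2,18.4,0],"twist": 0},{"gripper": 1,"xyz": [14.2,18.4,0],"twist": 0},{"gripper": 1,"xyz": [14.2,18.4,0],"twist": 0},{"gripper": 1,"xyz": [14.2,18.4,-1],"twist": 0},{"gripper": 1,"xyz": [14.2,18.4,-5],"twist": 0},{"gripper": 1,"xyz": [14.2,18.4,-8.1],"twist": 0},{"gripper": 0.2,"xyz": [14.2,18.4,-8.1],"twist": 0},{"gripper": 0.2,"xyz": [14.2,18.4,-8.1],"twist": 0}]'

```text
time_s: 2.1
ee_pos: [0.6206, -0.0198, 0.099]
tool_rot: [0.988, 0.156, 0.001, 0.0]
wrist_force: [0.5, 0.6, 0.3]
width: 0.0741
grip_force: 0.0
```

Request:
jog_arm --motion '[{"gripper": 0.2,"xyz": [0,0,0],"twist": 0},{"gripper": 0.2,"xyz": [0,0,0],"twist": 0},{"gripper": 0.2,"xyz": [0,0,0],"twist": 0},{"gripper": 0.2,"xyz": [0,0,0],"twist": 0},{"gripper": 0.2,"xyz": [0,0,0],"twist": 0},{"gripper": 0.2,"xyz": [0,0,2],"twist": 0},{"gripper": 0.2,"xyz": [0,0,6],"twist": 0},{"gripper": 0.2,"xyz": [0,0,10],"twist": 0}]'

```text
time_s: 3.1
ee_pos: [0.6198, -0.0195, 0.1989]
tool_rot: [0.988, 0.156, -0.0, -0.0]
wrist_force: [0.7, -0.6, -0.1]
width: 0.0183
grip_force: 0.0
```

```bash
python3 - <<'E'
from h import *
shoot("b")
s=cv2.imread('pics/b_scene.png')[170:300,200:380]; t=cv2.imread('pics/b_top.png')[130:290,195:375]
cv2.imwrite('pics/c2.png',np.hstack([cv2.resize(x,(400,400),interpolation=cv2.INTER_CUBIC) for x in(s,t)]))
E
```

```text
(no output)
```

View pics/c2.png

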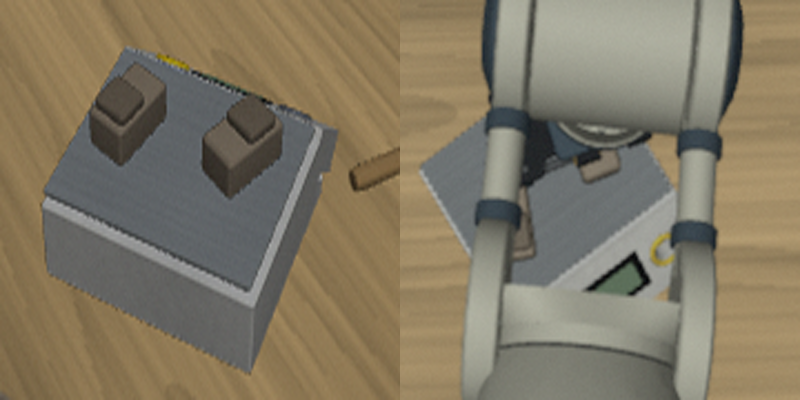

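The offcuts are both still on the pan (scene crop), so the grasp did not hold. I'll check whether A has moved before trying again.

```bash
python3 - <<'E'
from h import *
for t in "ab":
    z=np.load(f"{t}_scene.npz");P=cloud("scene",z["d"]);X,Y,Z=np.moveaxis(P,2,0)
    m=((abs(Y)<.25)&(X>.45)&(X<.75)&(Z>.108)&(Z<.14)).astype(np.uint8)
    k,l,s,c=cv2.connectedComponentsWithStats(m)
    for i in range(1,k):
        if s[i,4]>200:
            p=P[l==i]; r=cv2.minAreaRect(np.float32(p[:,:2]*1000)); q=p[p[:,2]>.1285]; print(t,np.round(r[0],1),np.round(r[1],1),round(r[2],1),len(p),p[:,2].max(), "hi",cv2.minAreaRect(np.float32(q[:,:2]*1000)))
E
```

```text
a [623.  -17.1] [71.8 44.4] 17.3 596 0.13566934893502924 hi ((634.3380126953125, -13.965377807617188), (35.61446762084961, 36.065086364746094), 17.7357234954834)
a [549.2  68.5] [71.3 43.4] 9.4 636 0.13726467631371175 hi ((538.873046875, 67.61821746826172), (33.45489501953125, 38.48969650268555), 6.064625263214111)
b [623.3 -17.4] [70.3 43.4] 19.1 597 0.1353434178202051 hi ((634.1121215820312, -14.170900344848633), (34.267913818359375, 36.15920639038086), 17.03319549560547)
b [549.5  69. ] [70.  43.4] 7.9 640 0.13616708651676968 hi ((539.827392578125, 66.87815856933594), (36.09558868408203, 36.747467041015625), 7.24679708480835)
```

Request:
jog_arm --motion '[{"gripper": 1,"xyz": [0,0,0],"twist": 0},{"gripper": 1,"xyz": [0,0,0],"twist": 0},{"gripper": 1,"xyz": [0,0,0],"twist": 0}]'

```text
time_s: 3.58
ee_pos: [0.6195, -0.0195, 0.1969]
tool_rot: [0.988, 0.156, -0.001, -0.0]
wrist_force: [-0.7, 0.4, 1.1]
width: 0.0455
grip_force: 0.0
```

Request:
jog_arm --motion '[{"gripper": 1,"xyz": [0,0,0],"twist": 0},{"gripper": 1,"xyz": [0,0,0],"twist": 0},{"gripper": 1,"xyz": [0,0,0],"twist": 0},{"gripper": 1,"xyz": [0.1,0.2,-5],"twist": 0},{"gripper": 1,"xyz": [0.1,0.2,-8],"twist": 0},{"gripper": 1,"xyz": [0.1,0.2,-10.2],"twist": 0},{"gripper": 0.2,"xyz": [0.1,0.2,-10.2],"twist": 0},{"gripper": 0.2,"xyz": [0.1,0.2,-10.2],"twist": 0}]'

```text
time_s: 4.58
ee_pos: [0.6217, -0.0177, 0.0969]
tool_rot: [0.988, 0.156, 0.001, 0.0]
wrist_force: [-0.4, 0.1, 0.1]
width: 0.074
grip_force: 0.0
```

Request:
jog_arm --motion '[{"gripper": 0.2,"xyz": [0,0,0],"twist": 0},{"gripper": 0.2,"xyz": [0,0,0],"twist": 0},{"gripper": 0.2,"xyz": [0,0,0],"twist": 0},{"gripper": 0.2,"xyz": [0,0,0],"twist": 0},{"gripper": 0.2,"xyz": [0,0,0],"twist": 0}]'

```text
time_s: 5.2
ee_pos: [0.6211, -0.0176, 0.096]
tool_rot: [0.988, 0.156, 0.0, 0.0]
wrist_force: [0.1, 0.3, 2.7]
width: 0.0352
grip_force: 30.0
```

Request:
jog_arm --motion '[{"gripper": 0.2,"xyz": [0,0,0.5],"twist": 0},{"gripper": 0.2,"xyz": [0,0,1],"twist": 0},{"gripper": 0.2,"xyz": [0,0,2],"twist": 0}]'

```text
time_s: 5.58
ee_pos: [0.6208, -0.0175, 0.1162]
tool_rot: [0.988, 0.156, -0.0, -0.0]
wrist_force: [0.1, 0.1, -1.4]
width: 0.0349
grip_force: 30.0
```

Request:
jog_arm --motion '[{"gripper": 0.2,"xyz": [-1,-2,3],"twist": 0},{"gripper": 0.2,"xyz": [-3.5,-6,5],"twist": 0},{"gripper": 0.2,"xyz": [-6,-11,5.5],"twist": 0},{"gripper": 0.2,"xyz": [-8.5,-16,5.5],"twist": 0},{"gripper": 0.2,"xyz": [-11,-21,5.5],"twist": 0},{"gripper": 0.2,"xyz": [-13.5,-26,5.5],"twist": 0},{"gripper": 0.2,"xyz": [-16,-31,5.5],"twist": 0},{"gripper": 0.2,"xyz": [-18.2,-35.5,5.5],"twist": 0}]'

```text
time_s: 6.58
ee_pos: [0.438, -0.3744, 0.1717]
tool_rot: [0.988, 0.156, 0.0, 0.0]
wrist_force: [0.9, -0.7, -1.8]
width: 0.0349
grip_force: 30.0
```

Request:
jog_arm --motion '[{"gripper": 0.2,"xyz": [-0.7,-2,0],"twist": 0},{"gripper": 0.2,"xyz": [-0.7,-2,-4],"twist": 0},{"gripper": 0.2,"xyz": [-0.7,-2,-8],"twist": 0},{"gripper": 0.2,"xyz": [-0.7,-2,-12],"twist": 0},{"gripper": 0.65,"xyz": [-0.7,-2,-12.5],"twist": 0},{"gripper": 0.65,"xyz": [-0.7,-2,-12.5],"twist": 0},{"gripper": 0.65,"xyz": [-0.7,-2,-12.5],"twist": 0}]'

```text
time_s: 7.45
ee_pos: [0.433, -0.3933, 0.0477]
tool_rot: [0.988, 0.156, 0.001, 0.001]
wrist_force: [-0.5, -0.2, -0.1]
width: 0.0587
grip_force: 0.0
```

Request:
jog_arm --motion '[{"gripper": 1,"xyz": [0,0,6],"twist": 0},{"gripper": 1,"xyz": [0,0,12],"twist": 0},{"gripper": 1,"xyz": [1,4,14],"twist": -0.5},{"gripper": 1,"xyz": [2.5,10,14],"twist": -1.67},{"gripper": 1,"xyz": [4,16,14],"twist": -1.67},{"gripper": 1,"xyz": [5.5,22,14],"twist": -1.67},{"gripper": 1,"xyz": [7,28,14],"twist": -1.67},{"gripper": 1,"xyz": [8.5,34,14],"twist": -1.67}]'

```text
time_s: 8.45
ee_pos: [0.5178, -0.0507, 0.1876]
tool_rot: [0.998, 0.069, 0.001, 0.0]
wrist_force: [2.3, -0.0, 0.1]
width: 0.091
grip_force: 0.0
```

Request:
jog_arm --motion '[{"gripper": 1,"xyz": [1.5,6,0],"twist": 0},{"gripper": 1,"xyz": [3,12.2,0],"twist": 0},{"gripper": 1,"xyz": [3,12.2,0],"twist": 0}]'

```text
time_s: 8.82
ee_pos: [0.5479, 0.0733, 0.1873]
tool_rot: [0.997, 0.071, 0.001, -0.0]
wrist_force: [-0.5, -1.1, -0.1]
width: 0.0913
grip_force: 0.0
```

```bash
python3 - <<'E'
from h import *
shoot("c",("scene",))
s=ctrl.sense(); print(s["ee_pos"],s["tool_rot"],s["width"])
z=np.load("c_scene.npz");P=cloud("scene",z["d"]);X,Y,Z=np.moveaxis(P,2,0)
m=((abs(Y)<.25)&(X>.45)&(X<.75)&(Z>.108)&(Z<.137)).astype(np.uint8)
k,l,st,c=cv2.connectedComponentsWithStats(m)
for i in range(1,k):
    if st[i,4]>100: p=P[l==i]; print(cv2.minAreaRect(np.float32(p[:,:2]*1000)),len(p))
m=(Y<-.25)&(Y>-.5)&(X>.33)&(X<.53)&(Z>.03)&(Z<.07); print(m.sum(), np.nanmean(P[m],0))
E
```

```text
[0.54752111 0.0713813  0.18714057] [9.97490914e-01 7.07877536e-02 9.84907631e-04 2.30712190e-05] 0.09129150399457647
((548.9664916992188, 69.03158569335938), (71.9595718383789, 41.845821380615234), 6.989339828491211) 629
1547 [ 0.44091937 -0.36440159  0.04876781]
```

Request:
jog_arm --motion '[{"gripper": 1,"xyz": [0.1,-0.2,-5],"twist": 0},{"gripper": 0.8,"xyz": [0.1,-0.2,-8.5],"twist": 0},{"gripper": 0.2,"xyz": [0.1,-0.2,-9.2],"twist": 0},{"gripper": 0.2,"xyz": [0.1,-0.2,-9.2],"twist": 0},{"gripper": 0.2,"xyz": [0.1,-0.2,-9.2],"twist": 0},{"gripper": 0.2,"xyz": [0.1,-0.2,-9.2],"twist": 0},{"gripper": 0.2,"xyz": [0.1,-0.2,-9.2],"twist": 0},{"gripper": 0.2,"xyz": [0.1,-0.2,-9.2],"twist": 0}]'

```text
time_s: 9.88
ee_pos: [0.5484, 0.0675, 0.0945]
tool_rot: [0.998, 0.069, 0.001, 0.0]
wrist_force: [-1.5, -0.7, 6.3]
width: 0.0352
grip_force: 30.0
```

Request:
jog_arm --motion '[{"gripper": 0.2,"xyz": [0,0,0],"twist": 0},{"gripper": 0.2,"xyz": [0,0,0.5],"twist": 0},{"gripper": 0.2,"xyz": [0,0,1.5],"twist": 0},{"gripper": 0.2,"xyz": [0,0,3],"twist": 0}]'

```text
time_s: 10.38
ee_pos: [0.5478, 0.0675, 0.1246]
tool_rot: [0.998, 0.069, -0.0, -0.0]
wrist_force: [-0.2, 0.7, -1.6]
width: 0.0355
grip_force: 30.0
```

```bash
python3 - <<'E'
from h import *
z=np.load("c_scene.npz");P=cloud("scene",z["d"]);X,Y,Z=np.moveaxis(P,2,0)
m=(abs(X-.548)<.09)&(abs(Y-.07)<.12)&(Z>.142); print(np.percentile(Z[m],[0,1,3,5,10,20]).round(4), m.sum())
q=P[m&(Z<.21)]; print(q.min(0),q.max(0))
shoot("d",("scene",))
cv2.imwrite("pics/d1.png",cv2.resize(np.vstack([cv2.imread(f"pics/{t}_scene.png")[110:260,220:420] for t in "cd"]),(400,600),interpolation=cv2.INTER_CUBIC))
E
```

```text
[0.2201 0.2318 0.2503 0.2673 0.313  0.3402] 11540Traceback (most recent call last):
  File "<stdin>", line 4, in <module>
    return umr_minimum(a, axis, None, out, keepdims, initial, where)
ValueError: zero-size array to reduction operation minimum which has no identity
```

The cloud puts the open fingertips at z≈0.220 while ee_pos reads 0.187. So the real tips sit about 32 mm above the reported TCP, and I'll allow for that. Next, carry B to the bin.

Request:
jog_arm --motion '[{"gripper": 0.2,"xyz": [-1,-3,2],"twist": 0},{"gripper": 0.2,"xyz": [-2.5,-8,4],"twist": 0},{"gripper": 0.2,"xyz": [-4,-13.5,4.5],"twist": 0},{"gripper": 0.2,"xyz": [-5.5,-19,4.5],"twist": 0},{"gripper": 0.2,"xyz": [-7,-24.5,4.5],"twist": 0},{"gripper": 0.2,"xyz": [-8.5,-30,4.5],"twist": 0},{"gripper": 0.2,"xyz": [-10,-35.5,4.5],"twist": 0},{"gripper": 0.2,"xyz": [-11.5,-39.8,4.5],"twist": 0}]'

```text
time_s: 11.38
ee_pos: [0.4324, -0.3329, 0.17]
tool_rot: [0.998, 0.069, 0.0, 0.001]
wrist_force: [1.0, 0.4, -2.3]
width: 0.0353
grip_force: 30.0
```

Request:
jog_arm --motion '[{"gripper": 0.2,"xyz": [0,0,-4],"twist": 0},{"gripper": 0.2,"xyz": [0,0,-8],"twist": 0},{"gripper": 0.2,"xyz": [0,0,-10.5],"twist": 0},{"gripper": 0.65,"xyz": [0,0,-10.5],"twist": 0},{"gripper": 0.65,"xyz": [0,0,-10.5],"twist": 0},{"gripper": 0.65,"xyz": [0,0,-10.5],"twist": 0},{"gripper": 0.65,"xyz": [0,0,-4],"twist": 0},{"gripper": 0.65,"xyz": [0,0,2],"twist": 0}]'

```text
time_s: 12.38
ee_pos: [0.4329, -0.3304, 0.1913]
tool_rot: [0.998, 0.069, 0.0, 0.0]
wrist_force: [1.4, -1.0, 0.2]
width: 0.0593
grip_force: 0.0
```

```bash
python3 - <<'E'
from h import *
shoot("e",("top","scene",))
s=ctrl.sense(); print(s["ee_pos"],s["tool_rot"],s["width"])
z=np.load("e_scene.npz");P=cloud("scene",z["d"]);X,Y,Z=np.moveaxis(P,2,0)
e=s["ee_pos"]; m=(abs(X-e[0])<.1)&(abs(Y-e[1])<.1)&(Z>.12)&(Z<e[2]+.06); q=P[m]; print(len(q), q.min(0),q.max(0),np.median(q,0))
def ring(n):
    z=np.load(f"e_{n}.npz"); H,S,V=np.moveaxis(cv2.cvtColor(z["im"],cv2.COLOR_RGB2HSV),2,0); Q=cloud(n,z["d"])
    m=(abs(Q[...,0]-.525)<.03)&(abs(Q[...,1]+.093)<.035)&(H>18)&(H<35)&(S>90)
    v,u=np.nonzero(m); uv=np.float32(np.c_[u,v]); el=cv2.fitEllipse(uv); print(n,len(u),el, uv.min(0),uv.max(0), np.nanmean(Q[m],0)); return rays(n,[el[0]])
r=[ring(n) for n in("top","scene")]
A=np.c_[r[0][1][0],-r[1][1][0]]; t=np.linalg.lstsq(A,r[1][0]-r[0][0],rcond=None)[0]
print(r[0][0]+t[0]*r[0][1][0], r[1][0]+t[1]*r[1][1][0])
# panel plane and pan from top cloud
Q=cloud("top",np.load("e_top.npz")["d"]); d=np.array([-.843,-.537]); c=(Q[...,:2]-[.589,.029])
a=c@d; b=c@np.array([-.537,.843]); m=(a>.08)&(a<.14)&(abs(b)<.1)&(Q[...,2]>.03); w=Q[m]; 
cf=np.linalg.lstsq(np.c_[w[:,:2],np.ones(len(w))],w[:,2],rcond=None)[0]; print("plane",cf,np.degrees(np.arctan(np.hypot(*cf[:2]))),np.degrees(np.arctan2(cf[1],cf[0])),len(w))
y=np.vstack([cv2.imread("pics/e_top.png")[:,:],]) ; sc=cv2.imread("pics/e_scene.png")
cv2.imwrite("pics/e1.png",np.hstack([cv2.resize(y[140:320,200:480],(400,257)),cv2.resize(sc[0:257,130:380],(250,257))]))
E
```

```text
[ 0.43578704 -0.33303231  0.19632059] [0.99758653 0.06919321 0.00390934 0.00425864] 0.0594588716742299
204 [ 0.41117432 -0.37141972  0.23217092] [ 0.45960141 -0.28903805  0.25596326] [ 0.43872309 -0.35800864  0.24543048]
top 73 ((314.7173767089844, 230.11595153808594), (11.687641143798828, 16.339513778686523), 137.45016479492188) [308. 223.] [324. 240.] [ 0.52202552 -0.09711975  0.05597879]
scene 26 ((277.75103759765625, 189.70884704589844), (1.674853801727295, 14.138467788696289), 105.72193145751953) [270. 188.] [284. 192.] [ 0.52511466 -0.09128344  0.06067863]
[ 0.52029072 -0.09877712  0.05311127] [ 0.52009655 -0.09863342  0.05308977]
plane [ 0.59833324  0.38131229 -0.22131315] 35.35600909440948 32.50898823431133 2093
```

View pics/e1.png

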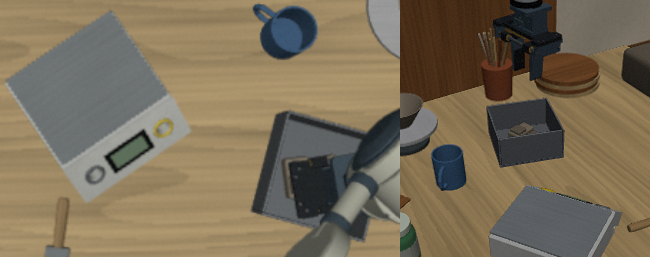

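Pan clear: the top crop shows both offcuts gone, and the bin crop shows clay inside. Next, the stylus handle, with the fingers closing along the scale's y (tool x at 32.5°).

Request:
jog_arm --motion '[{"gripper": 0.7,"xyz": [0.3,6,0.5],"twist": 0.5},{"gripper": 0.7,"xyz": [0.6,12,0.5],"twist": 1},{"gripper": 0.7,"xyz": [0.9,18,0.5],"twist": 1.5},{"gripper": 0.7,"xyz": [1.2,24,0.5],"twist": 2},{"gripper": 0.7,"xyz": [1.5,30,0.5],"twist": 2.5},{"gripper": 0.7,"xyz": [1.8,36,0.5],"twist": 3},{"gripper": 0.7,"xyz": [2.1,42,0.5],"twist": 3.5},{"gripper": 0.7,"xyz": [2.4,48,0.5],"twist": 4.1}]'

```text
time_s: 13.48
ee_pos: [0.4571, 0.1515, 0.1948]
tool_rot: [0.96, 0.281, 0.001, 0.0]
wrist_force: [1.4, -0.4, -0.8]
width: 0.0638
grip_force: 0.0
```

Request:
jog_arm --motion '[{"gripper": 0.7,"xyz": [0.3,6,0],"twist": 0},{"gripper": 0.7,"xyz": [0.6,12,0],"twist": 0},{"gripper": 0.7,"xyz": [0.8,19,0],"twist": 0},{"gripper": 0.7,"xyz": [0.8,19,0],"twist": 0},{"gripper": 0.7,"xyz": [0.8,19,0],"twist": 0}]'

```text
time_s: 14.1
ee_pos: [0.4648, 0.3396, 0.1942]
tool_rot: [0.96, 0.281, 0.0, 0.0]
wrist_force: [-0.3, -1.2, 0.5]
width: 0.0643
grip_force: 0.0
```

```bash
python3 - <<'E'
from h import *
shoot("f",("scene",))
s=ctrl.sense(); print(s["ee_pos"],s["tool_rot"],s["width"],s["joint_pos"])
z=np.load("f_scene.npz");P=cloud("scene",z["d"]);X,Y,Z=np.moveaxis(P,2,0)
e=s["ee_pos"]; m=(abs(X-e[0])<.1)&(abs(Y-e[1])<.1)&(Z>.175)&(Z<e[2]+.06); q=P[m]; print(len(q), q.min(0),q.max(0),np.percentile(q[:,2],[1,5,20]))
m=(Y<-.25)&(Y>-.5)&(X>.33)&(X<.53)&(Z>.015)&(Z<.12)&(abs(X-.433)<.06)&(abs(Y+.362)<.06); print("in bin",m.sum(),P[m].mean(0),P[m].max(0), cv2.minAreaRect(np.float32(P[m][:,:2]*1000)))
E
```

```text
[0.46490965 0.33873943 0.19417441] [9.59977747e-01 2.80076245e-01 1.91865107e-05 1.44384017e-04] 0.06415982547817105 [ 5.26071157e-01  4.08724444e-01  1.45060032e+00 -3.02024956e-04
  1.28229990e+00  1.52920635e+00]
159 [0.43343041 0.30519288 0.22733889] [0.50270593 0.383965   0.25405715] [0.22767386 0.22978951 0.2347751 ]
in bin 271 [ 0.43394664 -0.37725619  0.03979611] [ 0.46941372 -0.33154013  0.04967289] ((427.2654113769531, -369.0863952636719), (71.37223052978516, 76.9249038696289), 16.845590591430664)
```

Request:
jog_arm --motion '[{"gripper": 0.7,"xyz": [0,0,-5],"twist": 0},{"gripper": 0.7,"xyz": [0,0,-10],"twist": 0},{"gripper": 0.7,"xyz": [0,0,-12.4],"twist": 0},{"gripper": 0.2,"xyz": [0,0,-12.4],"twist": 0},{"gripper": 0.2,"xyz": [0,0,-12.4],"twist": 0},{"gripper": 0.2,"xyz": [0,0,-12.4],"twist": 0},{"gripper": 0.2,"xyz": [0,0,-12.4],"twist": 0},{"gripper": 0.2,"xyz": [0,0,-12.4],"twist": 0}]'

```text
time_s: 15.15
ee_pos: [0.4657, 0.3397, 0.071]
tool_rot: [0.96, 0.28, 0.001, -0.0]
wrist_force: [-0.3, -1.8, 8.7]
width: 0.0294
grip_force: 30.0
```

Request:
jog_arm --motion '[{"gripper": 0.2,"xyz": [0,0,0],"twist": 0},{"gripper": 0.2,"xyz": [0,0,0],"twist": 0}]'

```text
time_s: 15.4
ee_pos: [0.4657, 0.3397, 0.071]
tool_rot: [0.96, 0.28, 0.001, -0.0]
wrist_force: [-0.3, -2.9, 9.0]
width: 0.0297
grip_force: 30.0
```

Request:
jog_arm --motion '[{"gripper": 0.2,"xyz": [0,0,1],"twist": 0},{"gripper": 0.2,"xyz": [0,0,3],"twist": 0},{"gripper": 0.2,"xyz": [0,0,5],"twist": 0},{"gripper": 0.2,"xyz": [0,0,6.5],"twist": 0},{"gripper": 0.2,"xyz": [0,0,6.7],"twist": 0},{"gripper": 0.2,"xyz": [0,0,6.7],"twist": 0}]'

```text
time_s: 16.15
ee_pos: [0.4648, 0.3393, 0.1366]
tool_rot: [0.96, 0.28, -0.0, 0.0]
wrist_force: [-0.8, -0.9, -1.9]
width: 0.0295
grip_force: 30.0
```

```bash
cat > sty.py <<'E'
from h import *
import sys
def run(tag,lo=.02,hi=.3,c=None,view=None,mx=.12):
    shoot(tag,("scene","top")); s=ctrl.sense(); e=s["ee_pos"] if c is None else c
    print("t",round(float(s["time_s"]),2),"ee",s["ee_pos"].round(4),"F",s["wrist_force"].round(1))
    for n in("scene","top"):
        z=np.load(f"{tag}_{n}.npz"); P=cloud(n,z["d"]); H,S,V=np.moveaxis(cv2.cvtColor(z["im"],cv2.COLOR_RGB2HSV).astype(int),2,0)
        m=(np.linalg.norm(P[...,:2]-e[:2],axis=2)<mx)&(P[...,2]>lo)&(P[...,2]<hi)&((H<8)|(H>170))&(S>130)&(V>60)
        q=P[m]
        if len(q)<8: print(n,"red",len(q)); continue
        c0=np.median(q,0); w=np.linalg.svd(q-q.mean(0))[2][0]; w*=np.sign(w[2]); t=(q-q.mean(0))@w
        print(n,len(q),"mean",q.mean(0).round(4),"lo",(q.mean(0)+w*t.min()).round(4),"hi",(q.mean(0)+w*t.max()).round(4),"tilt",np.degrees(np.arccos(w[2])).round(1),"az",np.degrees(np.arctan2(w[1],w[0])).round(1))
E
python3 -c "
from sty import *
run('g')"
```

```text
t 16.25 ee [0.4647 0.3392 0.1362] F [ 0.1  0.6 -0.4]
scene 135 mean [0.466  0.3428 0.1224] lo [0.4627 0.3399 0.0777] hi [0.4726 0.3484 0.2114] tilt 5.5 az 40.4
top red 2
```

Request:
jog_arm --motion '[{"gripper": 0.2,"xyz": [-0.3,-0.2,0],"twist": 0},{"gripper": 0.2,"xyz": [-1.1,-0.7,-0.1],"twist": 0},{"gripper": 0.2,"xyz": [-1.84,-1.17,-0.3],"twist": 0},{"gripper": 0.2,"xyz": [-2.6,-1.65,-0.45],"twist": 0},{"gripper": 0.2,"xyz": [-3.36,-2.14,-0.65],"twist": 0},{"gripper": 0.2,"xyz": [-3.36,-2.14,-0.65],"twist": 0}]'

```text
time_s: 17.0
ee_pos: [0.4306, 0.3176, 0.1303]
tool_rot: [0.96, 0.28, -0.0, 0.0]
wrist_force: [1.2, 2.4, 2.1]
width: 0.0297
grip_force: 30.0
```

```bash
python3 -c "
from sty import *
run('g2')"
```

```text
t 17.1 ee [0.431  0.3177 0.1302] F [0.2 0.6 1.6]
scene 215 mean [0.4543 0.3334 0.124 ] lo [0.465  0.3397 0.0639] hi [0.4391 0.3246 0.2089] tilt 11.7 az -149.9
top red 0
```

Request:
jog_arm --motion '[{"gripper": 0.2,"xyz": [-0.75,-0.45,-0.3],"twist": 0},{"gripper": 0.2,"xyz": [-1.43,-0.91,-0.66],"twist": 0},{"gripper": 0.2,"xyz": [-2.1,-1.33,-1.1],"twist": 0},{"gripper": 0.2,"xyz": [-2.74,-1.75,-1.6],"twist": 0},{"gripper": 0.2,"xyz": [-2.94,-1.88,-1.8],"twist": 0},{"gripper": 0.2,"xyz": [-2.94,-1.88,-1.5],"twist": 0},{"gripper": 0.2,"xyz": [-2.94,-1.88,2],"twist": 0},{"gripper": 0.2,"xyz": [-2.94,-1.88,6],"twist": 0}]'

```text
time_s: 18.1
ee_pos: [0.4011, 0.2986, 0.1908]
tool_rot: [0.96, 0.28, -0.002, 0.0]
wrist_force: [0.3, 0.6, -1.6]
width: 0.0296
grip_force: 30.0
```

```bash
python3 -c "
from sty import *
run('g3',lo=.105)
s=cv2.imread('pics/g3_scene.png')[150:350,330:560];t=cv2.imread('pics/g3_top.png')[170:330,60:244]
cv2.imwrite('pics/g31.png',np.hstack([cv2.resize(s,(460,400)),cv2.resize(t,(340,296)) if 0 else cv2.resize(t,(340,400))]))"
```

```text
t 18.2 ee [0.4035 0.3    0.1938] F [ 0.   0.3 -0.6]
scene 289 mean [0.4435 0.3254 0.2022] lo [0.4676 0.34   0.1556] hi [0.4076 0.3036 0.2718] tilt 31.2 az -148.8
top 42 mean [0.4618 0.3354 0.1815] lo [0.4732 0.3423 0.1624] hi [0.4504 0.3285 0.2006] tilt 34.9 az -148.7
```

View pics/g31.png

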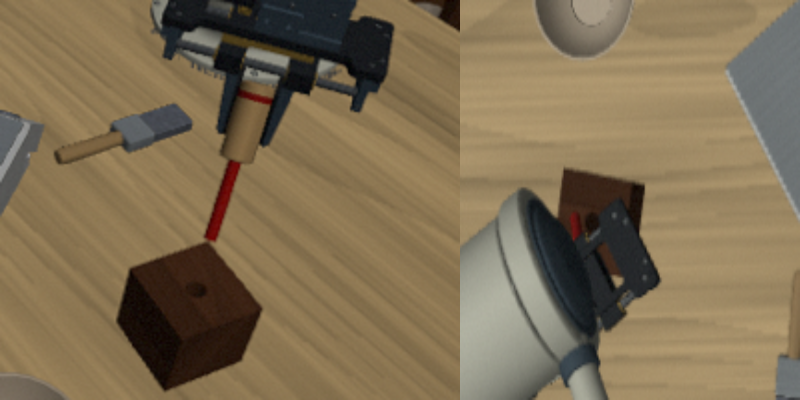

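```bash
cat > shaft.py <<'E'
from h import *
def shaft(tag,c,r=.12,lo=.1,hi=.3):
    out={}
    for n in("scene","top"):
        z=np.load(f"{tag}_{n}.npz"); P=cloud(n,z["d"]); H,S,V=np.moveaxis(cv2.cvtColor(z["im"],cv2.COLOR_RGB2HSV).astype(int),2,0)
        m=(np.linalg.norm(P[...,:2]-np.array(c),axis=2)<r)&(P[...,2]>lo)&(P[...,2]<hi)&((H<6)|(H>174))&(S>170)&(V>70)
        k,l,s,cc=cv2.connectedComponentsWithStats(m.astype(np.uint8))
        i=1+np.argmax(s[1:,4]); v,u=np.nonzero(l==i); uv=np.float64(np.c_[u,v]); o,_=rays(n,uv[:1])
        q=P[l==i]; w=np.linalg.svd(q-q.mean(0))[2][0]; w*=np.sign(w[2])
        # image axis line -> interpretation plane
        mu=uv.mean(0); a=np.linalg.svd(uv-mu)[2][0]; t=(uv-mu)@a; e=np.array([mu+a*t.min(),mu+a*t.max()])
        if P[l==i][np.argmin(t),2]>P[l==i][np.argmax(t),2]: e=e[::-1]
        _,R=rays(n,e); N=np.cross(R[0],R[1]); out[n]=(o,R,N/np.linalg.norm(N))
        print(n,len(q),"depth-fit tilt",np.degrees(np.arccos(w[2])).round(1),"az",np.degrees(np.arctan2(w[1],w[0])).round(1),"px lo/hi",e.round(1).tolist())
    d=np.cross(out["scene"][2],out["top"][2]); d/=np.linalg.norm(d); d*=np.sign(d[2])
    print("2-view tilt",np.degrees(np.arccos(d[2])).round(1),"az",np.degrees(np.arctan2(d[1],d[0])).round(1))
    o,R,_=out["scene"]; o2,_,N2=out["top"]; tip=o+R[0]*(N2@(o2-o)/(N2@R[0])); print("tip",tip.round(4)); return d,tip
if __name__=="__main__":
    shaft("g3",(.44,.325))
E
python3 shaft.py
```

```text
scene 207 depth-fit tilt 34.2 az -148.0 px lo/hi [[434.8, 269.3], [447.4, 230.5]]
top 37 depth-fit tilt 35.0 az -147.1 px lo/hi [[121.0, 254.9], [122.3, 264.8]]
2-view tilt 32.3 az -148.0
tip [0.4705 0.3426 0.1603]
```

```bash
python3 - <<'E'
from h import *
z=np.load("g3_scene.npz")
o,R=rays("scene",[[434.8,269.3]]);P=cloud("scene",z["d"]); p=P[268,434]; print("tip depth pt",p)
H,S,V=np.moveaxis(cv2.cvtColor(z["im"],cv2.COLOR_RGB2HSV).astype(int),2,0)
X=P; m=(np.linalg.norm(P[...,:2]-[.42,.31],axis=2)<.12)&(P[...,2]>.11)&((H<6)|(H>174))&(S>130)&(V>60)
k,l,s,c=cv2.connectedComponentsWithStats(m.astype(np.uint8)); print([(s[i].tolist(),c[i].round(1).tolist(),np.mean(P[l==i],0).round(4).tolist()) for i in range(1,k) if s[i,4]>5])
for ti in ([.4705,.3426,.1603],):
  for th in (30,34,38,42,46):
    d=np.r_[np.sin(np.radians(th))*np.array([-.843,-.537]),np.cos(np.radians(th))]
    print(th,[(proj(n,np.array(ti)+d*L)[0]).round(1).tolist() for n in("scene","top") for L in(0,.075,.13)])
E
```

```text
tip depth pt [0.46960376 0.33978424 0.16040102]
[([451, 196, 15, 6, 45], [457.9, 198.7], [0.4097, 0.3051, 0.2696]), ([432, 230, 18, 41, 232], [440.8, 249.8], [0.451, 0.3298, 0.1876])]
30 [[434.8, 269.3], [447.5, 229.5], [457.0, 199.3], [121.1, 255.8], [122.4, 270.6], [123.5, 282.6]]
34 [[434.8, 269.3], [447.6, 229.1], [457.2, 198.8], [121.1, 255.8], [123.9, 272.3], [126.2, 285.7]]
38 [[434.8, 269.3], [447.7, 228.8], [457.2, 198.6], [121.1, 255.8], [125.4, 273.9], [128.9, 288.6]]
42 [[434.8, 269.3], [447.7, 228.7], [457.1, 198.8], [121.1, 255.8], [126.8, 275.5], [131.4, 291.2]]
46 [[434.8, 269.3], [447.6, 228.9], [456.9, 199.3], [121.1, 255.8], [128.2, 276.9], [134.0, 293.7]]
```

Request:
jog_arm --motion '[{"gripper": 0.2,"xyz": [0.3,-4,0],"twist": 0},{"gripper": 0.2,"xyz": [0.8,-9.5,0],"twist": 0},{"gripper": 0.2,"xyz": [1.2,-15.5,0],"twist": 0},{"gripper": 0.2,"xyz": [1.7,-21.5,0],"twist": 0},{"gripper": 0.2,"xyz": [2.1,-27.5,0],"twist": 0},{"gripper": 0.2,"xyz": [2.6,-33.5,0],"twist": 0},{"gripper": 0.2,"xyz": [3.1,-39.5,0],"twist": 0},{"gripper": 0.2,"xyz": [3.5,-45,0],"twist": 0}]'

```text
time_s: 19.2
ee_pos: [0.4362, -0.1528, 0.1899]
tool_rot: [0.96, 0.28, -0.001, -0.0]
wrist_force: [0.3, 0.8, 0.1]
width: 0.0297
grip_force: 30.0
```

Request:
jog_arm --motion '[{"gripper": 0.2,"xyz": [0,0,-3],"twist": 0},{"gripper": 0.2,"xyz": [0,0,-6],"twist": 0},{"gripper": 0.2,"xyz": [0,0,-7.9],"twist": 0},{"gripper": 0.2,"xyz": [0,0,-7.9],"twist": 0},{"gripper": 0.2,"xyz": [0,0,-7.9],"twist": 0}]'

```text
time_s: 19.82
ee_pos: [0.4371, -0.1508, 0.1118]
tool_rot: [0.96, 0.28, -0.0, -0.0]
wrist_force: [0.2, -0.4, -0.3]
width: 0.0298
grip_force: 30.0
```

```bash
python3 - <<'E'
from sty import *
from shaft import shaft
run("h",lo=.05,mx=.13)
try: shaft("h",(.49,-.12),.13,.05)
except Exception as e: print(e)
s=cv2.imread('pics/h_scene.png')[100:280,200:380];t=cv2.imread('pics/h_top.png')[170:290,240:360]
cv2.imwrite('pics/h1.png',np.hstack([cv2.resize(x,(400,400),interpolation=cv2.INTER_CUBIC) for x in(s,t)]))
E
```

```text
t 19.93 ee [ 0.4375 -0.1509  0.1121] F [ 0.4  0.3 -0.2]
scene 170 mean [ 0.4819 -0.1208  0.1157] lo [ 0.5026 -0.1074  0.0769] hi [ 0.4419 -0.1466  0.1902] tilt 32.5 az -147.1
top 40 mean [ 0.494  -0.1133  0.0974] lo [ 0.504  -0.1078  0.0809] hi [ 0.4825 -0.1196  0.1163] tilt 34.7 az -151.2
scene 139 depth-fit tilt 36.2 az -148.1 px lo/hi [[281.5, 177.4], [289.6, 147.4]]
top 33 depth-fit tilt 33.9 az -156.3 px lo/hi [[320.4, 236.4], [326.0, 244.3]]
2-view tilt 23.8 az -159.4
tip [ 0.5011 -0.1119  0.0738]
```

View pics/h1.png

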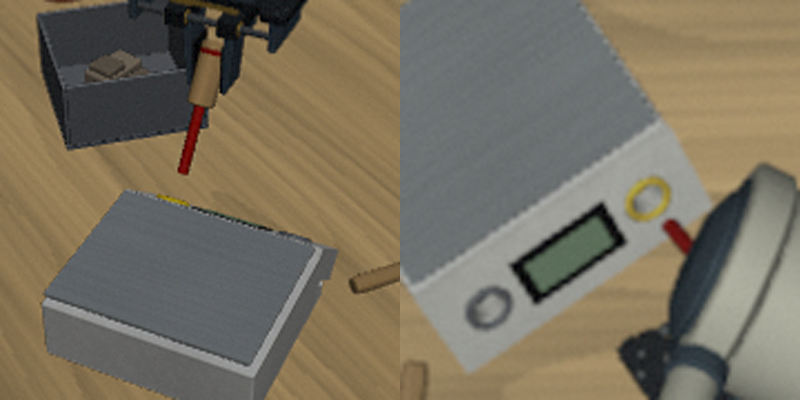

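The scene crop shows the stylus leaning out from the panel, with its tip at about px (282,178). In the top crop the tip is at about px (319.5,236.5), just below the ring centre at (314.5,229.8). Next I work out its offset from the hole axis.

```bash
python3 - <<'E'
from h import *
def tri(a,b):
    o1,r1=rays("scene",[a]);o2,r2=rays("top",[b]); A=np.c_[r1[0],-r2[0]]; t=np.linalg.lstsq(A,o2-o1,rcond=None)[0]
    p,q=o1+t[0]*r1[0],o2+t[1]*r2[0]; return (p+q)/2,np.linalg.norm(p-q)
# tip end from masks at looser threshold
for n in("scene","top"):
    z=np.load(f"h_{n}.npz");P=cloud(n,z["d"]);im=z["im"].astype(int)
    m=(np.linalg.norm(P[...,:2]-[.49,-.115],axis=2)<.05)&(im[...,0]>1.7*im[...,1])&(im[...,0]>1.7*im[...,2])&(im[...,0]>60)
    k,l,s,c=cv2.connectedComponentsWithStats(m.astype(np.uint8)); i=1+np.argmax(s[1:,4]); v,u=np.nonzero(l==i); uv=np.float64(np.c_[u,v])
    mu=uv.mean(0);a=np.linalg.svd(uv-mu)[2][0]; t=(uv-mu)@a; print(n,(mu+a*t.min()).round(1),(mu+a*t.max()).round(1),len(u))
for a,b in (((282,177.8),(319.8,236.3)),((281.8,177.5),(320,236))): T,g=tri(a,b); print("tip",T.round(4),"gap",g.round(4))
sx=np.array([.843,.537,0]);sy=np.array([-.537,.843,0]);n=np.array([-.542,-.345,.766]);up=np.cross(sy,n)
for C in ([.5202,-.0987,.0531],[.520,-.0982,.0545],plane("top",[[314.5,229.8]],.055)[0]):
    C=np.array(C); d=T-C; print("C",C.round(4),"px",proj("top",C).round(1),proj("scene",C).round(1)," tip: along n",(d@n).round(4),"along sy",(d@sy).round(4),"upslope",(d@up).round(4),"up",up.round(2))
# depth check of panel near the ring in top view
Q=cloud("top",np.load("a_top.npz")["d"]); w=[]
for u,v in ((305,240),(322,222),(318,236),(308,224),(325,228)): w.append(Q[v-1:v+2,u-1:u+2].reshape(-1,3).mean(0)); 
print(np.array(w).round(4))
d=w-np.array([.520,-.0982,.0545]); print((d@n).round(4))
E
```

```text
scene [289.5 147.4] [281.7 177.7] 154
top [319.8 236.1] [326.5 244.6] 44
tip [ 0.5034 -0.1078  0.0765] gap 0.0018
tip [ 0.504  -0.1081  0.0774] gap 0.0021
C [ 0.5202 -0.0987  0.0531] px [[314.7 230.2]] [[277.7 189.7]]  tip: along n 0.0307 along sy 0.0008 upslope 0.0013 up [0.65 0.41 0.64]
C [ 0.52   -0.0982  0.0545] px [[314.5 230.2]] [[277.9 189.3]]  tip: along n 0.0297 along sy 0.0003 upslope 0.0003 up [0.65 0.41 0.64]
C [ 0.521  -0.0981  0.055 ] px [[314.5 229.8]] [[277.6 189.3]]  tip: along n 0.0298 along sy 0.0007 upslope -0.0007 up [0.65 0.41 0.64]
[[ 0.4972 -0.0748  0.0472]
 [    nan     nan     nan]
 [ 0.5064 -0.1078  0.0365]
 [ 0.5346 -0.0816  0.0707]
 [ 0.5251 -0.1249  0.0441]]
[-0.0013     nan -0.0031 -0.0012 -0.0015]
```

The tip is on the hole axis to within about 1 mm and 30 mm out from the mouth. I'll go in along the axis, first to just short of the button.

Request:
jog_arm --motion '[{"gripper": 0.2,"xyz": [0.54,0.35,-0.77],"twist": 0},{"gripper": 0.2,"xyz": [1.08,0.69,-1.53],"twist": 0},{"gripper": 0.2,"xyz": [1.63,1.04,-2.3],"twist": 0},{"gripper": 0.2,"xyz": [2.06,1.31,-2.91],"twist": 0},{"gripper": 0.2,"xyz": [2.44,1.55,-3.45],"twist": 0},{"gripper": 0.2,"xyz": [2.44,1.55,-3.45],"twist": 0}]'

```text
time_s: 20.68
ee_pos: [0.4615, -0.135, 0.0765]
tool_rot: [0.96, 0.28, -0.0, -0.0]
wrist_force: [0.4, 0.1, -0.3]
width: 0.0291
grip_force: 30.0
```

Request:
jog_arm --motion '[{"gripper": 0.2,"xyz": [0.16,0.1,-0.23],"twist": 0},{"gripper": 0.2,"xyz": [0.33,0.21,-0.46],"twist": 0},{"gripper": 0.2,"xyz": [0.33,0.21,-0.46],"twist": 0}]'

```text
time_s: 21.05
ee_pos: [0.4648, -0.1332, 0.0723]
tool_rot: [0.96, 0.28, 0.0, 0.0]
wrist_force: [-1.5, -0.3, 1.1]
width: 0.0297
grip_force: 30.0
```

Request:
jog_arm --motion '[{"gripper": 0.2,"xyz": [0.11,0.07,-0.15],"twist": 0},{"gripper": 0.2,"xyz": [0.22,0.14,-0.31],"twist": 0},{"gripper": 0.2,"xyz": [0.22,0.14,-0.31],"twist": 0}]'

```text
time_s: 21.42
ee_pos: [0.467, -0.1318, 0.0692]
tool_rot: [0.96, 0.28, -0.0, 0.0]
wrist_force: [-1.2, -1.4, 3.4]
width: 0.0299
grip_force: 30.0
```

Request:
jog_arm --motion '[{"gripper": 0.2,"xyz": [0.11,0.07,-0.15],"twist": 0},{"gripper": 0.2,"xyz": [0.11,0.07,-0.15],"twist": 0}]'

```text
time_s: 21.68
ee_pos: [0.4679, -0.1312, 0.0678]
tool_rot: [0.96, 0.28, -0.0, 0.0]
wrist_force: [-4.1, -3.6, 7.1]
width: 0.0293
grip_force: 30.0
```

Request:
jog_arm --motion '[{"gripper": 0.2,"xyz": [0.05,0.03,-0.08],"twist": 0},{"gripper": 0.2,"xyz": [0.05,0.03,-0.08],"twist": 0},{"gripper": 0.2,"xyz": [0.05,0.03,-0.08],"twist": 0},{"gripper": 0.2,"xyz": [0.05,0.03,-0.08],"twist": 0},{"gripper": 0.2,"xyz": [0.05,0.03,-0.08],"twist": 0},{"gripper": 0.2,"xyz": [0.05,0.03,-0.08],"twist": 0},{"gripper": 0.2,"xyz": [0.05,0.03,-0.08],"twist": 0},{"gripper": 0.2,"xyz": [0.05,0.03,-0.08],"twist": 0}]'

```text
time_s: 22.68
ee_pos: [0.468, -0.1312, 0.0674]
tool_rot: [0.96, 0.28, -0.0, 0.0]
wrist_force: [-9.8, -5.9, 17.3]
width: 0.0298
grip_force: 30.0
```

Request:
jog_arm --motion '[{"gripper": 0.2,"xyz": [-0.54,-0.35,0.77],"twist": 0},{"gripper": 0.2,"xyz": [-1.35,-0.86,1.92],"twist": 0},{"gripper": 0.2,"xyz": [-2.44,-1.55,3.45],"twist": 0},{"gripper": 0.2,"xyz": [-3.5,-2.24,4.98],"twist": 0},{"gripper": 0.2,"xyz": [-3.5,-2.24,9],"twist": 0},{"gripper": 0.2,"xyz": [-3.7,1,12.5],"twist": 0},{"gripper": 0.2,"xyz": [-4,6,12.5],"twist": 0},{"gripper": 0.2,"xyz": [-4.4,12,12.5],"twist": 0}]'

```text
time_s: 23.68
ee_pos: [0.4244, -0.0103, 0.1933]
tool_rot: [0.96, 0.279, 0.001, 0.0]
wrist_force: [0.7, -0.1, -0.4]
width: 0.0294
grip_force: 30.0
```

Request:
jog_arm --motion '[{"gripper": 0.2,"xyz": [-0.5,6,0],"twist": 0},{"gripper": 0.2,"xyz": [-1,12,0],"twist": 0},{"gripper": 0.2,"xyz": [-1.5,18,0],"twist": 0},{"gripper": 0.2,"xyz": [-2,24,0],"twist": 0},{"gripper": 0.2,"xyz": [-2.6,30,0],"twist": 0},{"gripper": 0.2,"xyz": [-2.6,30.7,-3],"twist": 0},{"gripper": 0.2,"xyz": [-2.6,30.7,-5.3],"twist": 0},{"gripper": 0.2,"xyz": [-2.6,30.7,-5.3],"twist": 0}]'

```text
time_s: 24.68
ee_pos: [0.3976, 0.2953, 0.1385]
tool_rot: [0.96, 0.28, -0.001, 0.0]
wrist_force: [0.2, -0.3, 0.8]
width: 0.0295
grip_force: 30.0
```

```bash
python3 - <<'E'
from h import *
shoot("k"); print(ctrl.sense()["ee_pos"])
uvs={}
for n in("scene","top"):
    z=np.load(f"k_{n}.npz");P=cloud(n,z["d"]);im=z["im"].astype(int)
    m=(np.linalg.norm(P[...,:2]-[.45,.33],axis=2)<.06)&(P[...,2]>.09)&(im[...,0]>2.5*im[...,1])&(im[...,0]>2.5*im[...,2])&(im[...,0]>70)
    k,l,s,c=cv2.connectedComponentsWithStats(m.astype(np.uint8)); i=1+np.argmax(s[1:,4]); v,u=np.nonzero(l==i); uv=np.float64(np.c_[u,v])
    mu=uv.mean(0);a=np.linalg.svd(uv-mu)[2][0]; t=(uv-mu)@a; e=[mu+a*t.min(),mu+a*t.max()]
    q=P[l==i]; e=e if q[np.argmin(t),2]<q[np.argmax(t),2] else e[::-1]; uvs[n]=e[0]; w=np.linalg.svd(q-q.mean(0))[2][0]
    print(n,np.round(e,1).tolist(),len(u),"tilt",np.degrees(np.arccos(abs(w[2]))).round(1),q.mean(0).round(4),"hole px",proj(n,[.4648,.3397,.085]).round(1))
o1,r1=rays("scene",[uvs["scene"]]);o2,r2=rays("top",[uvs["top"]]);t=np.linalg.lstsq(np.c_[r1[0],-r2[0]],o2-o1,rcond=None)[0]; print("tip",(o1+t[0]*r1[0]).round(4),(o2+t[1]*r2[0]).round(4))
s=cv2.imread('pics/k_scene.png')[200:350,370:490];t=cv2.imread('pics/k_top.png')[220:300,90:170]
cv2.imwrite('pics/k1.png',np.hstack([cv2.resize(s,(400,500)),cv2.resize(t,(400,500)) if 0 else cv2.copyMakeBorder(cv2.resize(t,(400,400),interpolation=cv2.INTER_CUBIC),0,100,0,0,0)]))
E
```

```text
[0.39891662 0.29591826 0.14001396]
scene [[429.1, 286.3], [440.6, 249.5]] 196 tilt 35.6 [0.4482 0.3279 0.1337] hole px [[427.1 293.5]]
top [[129.2, 257.3], [131.7, 265.1]] 24 tilt 35.1 [0.4587 0.3318 0.122 ] hole px [[131.  258.2]]
tip [0.4659 0.3395 0.1067] [0.4669 0.3384 0.1064]
```

View pics/k1.png

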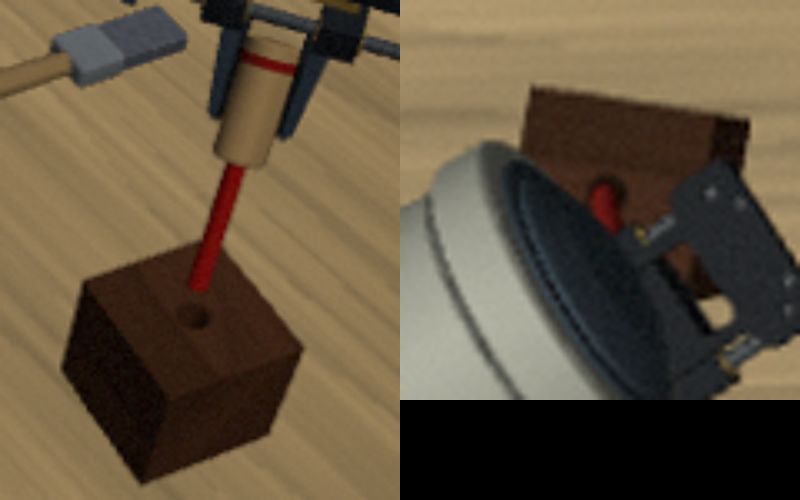

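The scene crop shows the tip at px (429,286), just above the hole at (427,293). It is 1–1.5 mm off and 21 mm up. I'll lower the tip into the mouth, then swing the stylus upright against the hole's wall.

Request:
jog_arm --motion '[{"gripper": 0.2,"xyz": [0.2,0.3,-1],"twist": 0},{"gripper": 0.2,"xyz": [0.2,0.3,-2],"twist": 0},{"gripper": 0.2,"xyz": [0.2,0.3,-2.5],"twist": 0},{"gripper": 0.2,"xyz": [0.2,0.3,-2.8],"twist": 0},{"gripper": 0.2,"xyz": [0.2,0.3,-2.8],"twist": 0}]'

```text
time_s: 25.4
ee_pos: [0.4011, 0.2996, 0.111]
tool_rot: [0.96, 0.28, 0.001, -0.0]
wrist_force: [2.8, 1.3, -0.0]
width: 0.0295
grip_force: 30.0
```

Request:
jog_arm --motion '[{"gripper": 0.2,"xyz": [0.7,0.45,0.6],"twist": 0},{"gripper": 0.2,"xyz": [1.54,0.98,1.3],"twist": 0},{"gripper": 0.2,"xyz": [2.36,1.5,1.75],"twist": 0},{"gripper": 0.2,"xyz": [3.14,2.0,2.18],"twist": 0},{"gripper": 0.2,"xyz": [3.14,2.0,2.18],"twist": 0}]'

```text
time_s: 26.02
ee_pos: [0.4325, 0.3197, 0.1331]
tool_rot: [0.96, 0.28, 0.0, -0.0]
wrist_force: [-1.1, -1.0, 0.1]
width: 0.0295
grip_force: 30.0
```

```bash
cat > up.py <<'E'
from h import *
import sys
tag=sys.argv[1]; shoot(tag,("scene",)); s=ctrl.sense(); print(s["ee_pos"],s["wrist_force"].round(1))
z=np.load(f"{tag}_scene.npz");P=cloud("scene",z["d"]);im=z["im"].astype(int)
m=(np.linalg.norm(P[...,:2]-[.45,.33],axis=2)<.09)&(P[...,2]>.088)&(P[...,2]<.3)&(im[...,0]>2.5*im[...,1])&(im[...,0]>2.5*im[...,2])&(im[...,0]>70)
k,l,st,c=cv2.connectedComponentsWithStats(m.astype(np.uint8))
for i in range(1,k):
    if st[i,4]>8:
        q=P[l==i]; w=np.linalg.svd(q-q.mean(0))[2][0]; w*=np.sign(w[2]); t=(q-q.mean(0))@w
        print(len(q),q.mean(0).round(4),"tilt",np.degrees(np.arccos(w[2])).round(1),"az",np.degrees(np.arctan2(w[1],w[0])).round(0),"lo",(q.mean(0)+w*t.min()).round(4),"hi",(q.mean(0)+w*t.max()).round(4))
E
python3 up.py l1
```

```text
[0.4323727  0.31959034 0.1329843 ] [-1.2 -0.4  1.3]
27 [0.4408 0.3289 0.2105] tilt 81.3 az -35.0 lo [0.4311 0.3356 0.2087] hi [0.4475 0.3243 0.2118]
142 [0.4608 0.338  0.1175] tilt 18.6 az -147.0 lo [0.4691 0.3435 0.0881] hi [0.452  0.3322 0.1489]
```

Request:
jog_arm --motion '[{"gripper": 0.2,"xyz": [0.82,0.52,0.32],"twist": 0},{"gripper": 0.2,"xyz": [1.7,1.08,0.56],"twist": 0},{"gripper": 0.2,"xyz": [2.59,1.65,0.7],"twist": 0},{"gripper": 0.2,"xyz": [3.48,2.22,0.75],"twist": 0},{"gripper": 0.2,"xyz": [4.02,2.56,0.76],"twist": 0},{"gripper": 0.2,"xyz": [4.02,2.56,0.76],"twist": 0}]'

```text
time_s: 26.82
ee_pos: [0.4722, 0.3449, 0.1402]
tool_rot: [0.96, 0.28, -0.0, -0.0]
wrist_force: [-3.0, -0.5, 1.0]
width: 0.0296
grip_force: 30.0
```

```bash
python3 up.py l2
```

```text
[0.47214098 0.34491026 0.14029546] [-2.4 -0.1  0.1]
65 [0.4713 0.3463 0.117 ] tilt 1.7 az 42.0 lo [0.4707 0.3458 0.0897] hi [0.4719 0.3469 0.1444]
```

Request:
jog_arm --motion '[{"gripper": 0.2,"xyz": [-0.45,-0.35,0],"twist": 0},{"gripper": 0.2,"xyz": [-0.45,-0.35,-1],"twist": 0},{"gripper": 0.2,"xyz": [-0.5,-0.4,-2],"twist": 0},{"gripper": 0.2,"xyz": [-0.55,-0.43,-3],"twist": 0},{"gripper": 0.2,"xyz": [-0.6,-0.46,-4],"twist": 0},{"gripper": 0.2,"xyz": [-0.65,-0.48,-5],"twist": 0},{"gripper": 0.2,"xyz": [-0.65,-0.5,-5.7],"twist": 0},{"gripper": 0.2,"xyz": [-0.65,-0.5,-5.7],"twist": 0}]'

```text
time_s: 27.88
ee_pos: [0.4658, 0.3399, 0.0828]
tool_rot: [0.96, 0.28, -0.0, -0.0]
wrist_force: [1.4, 1.7, -1.0]
width: 0.0295
grip_force: 30.0
```

```bash
python3 up.py l3
```

```text
[0.4657834  0.34001529 0.08321154] [ 1.2  1.8 -2. ]
11 [0.4706 0.351  0.1551] tilt 82.9 az 155.0 lo [0.4745 0.3492 0.1545] hi [0.4645 0.3538 0.1559]
```

Request:
jog_arm --motion '[{"gripper": 0.2,"xyz": [0,0,-0.5],"twist": 0},{"gripper": 0.2,"xyz": [0,0,-1.0],"twist": 0},{"gripper": 0.2,"xyz": [0,0,-1.0],"twist": 0}]'

```text
time_s: 28.3
ee_pos: [0.4656, 0.3399, 0.0729]
tool_rot: [0.96, 0.28, -0.0, -0.0]
wrist_force: [2.1, 2.8, -2.4]
width: 0.0297
grip_force: 30.0
```

Request:
jog_arm --motion '[{"gripper": 0.2,"xyz": [0,0,-0.15],"twist": 0},{"gripper": 0.2,"xyz": [0,0,-0.3],"twist": 0},{"gripper": 0.2,"xyz": [0,0,-0.3],"twist": 0}]'

```text
time_s: 28.68
ee_pos: [0.4657, 0.3399, 0.0703]
tool_rot: [0.96, 0.28, 0.0, -0.0]
wrist_force: [2.2, 1.6, -2.4]
width: 0.0294
grip_force: 30.0
```

Request:
jog_arm --motion '[{"gripper": 0.2,"xyz": [0,0,-0.15],"twist": 0},{"gripper": 0.2,"xyz": [0,0,-0.3],"twist": 0},{"gripper": 0.2,"xyz": [0,0,-0.3],"twist": 0}]'

```text
time_s: 29.05
ee_pos: [0.4659, 0.34, 0.0686]
tool_rot: [0.96, 0.28, 0.001, -0.0]
wrist_force: [-3.5, -1.7, 23.2]
width: 0.0294
grip_force: 30.0
```

Seated: the upward force is 23 N. Release, lift clear and check.

Request:
jog_arm --motion '[{"gripper": 0.2,"xyz": [0,0,0.1],"twist": 0},{"gripper": 0.7,"xyz": [0,0,0.1],"twist": 0},{"gripper": 0.7,"xyz": [0,0,0.1],"twist": 0},{"gripper": 0.7,"xyz": [0,0,0.1],"twist": 0},{"gripper": 0.7,"xyz": [0,0,0.1],"twist": 0},{"gripper": 0.7,"xyz": [0,0,4],"twist": 0},{"gripper": 0.7,"xyz": [0,0,9],"twist": 0},{"gripper": 0.7,"xyz": [0,0,14],"twist": 0}]'

```text
time_s: 30.05
ee_pos: [0.4653, 0.3396, 0.2087]
tool_rot: [0.96, 0.28, -0.0, 0.0]
wrist_force: [0.4, 0.2, 0.2]
width: 0.0638
grip_force: 0.0
```

Request:
jog_arm --motion '[{"gripper": 0.7,"xyz": [-4,-5,3],"twist": 0},{"gripper": 0.7,"xyz": [-6,-10,3],"twist": 0},{"gripper": 0.7,"xyz": [-6,-15,3],"twist": 0},{"gripper": 0.7,"xyz": [-6,-15,3],"twist": 0}]'

```text
time_s: 30.55
ee_pos: [0.4052, 0.1874, 0.2377]
tool_rot: [0.96, 0.279, 0.0, 0.0]
wrist_force: [0.5, -0.0, -0.2]
width: 0.064
grip_force: 0.0
```

```bash
python3 - <<'E'
from h import *
shoot("z"); s=ctrl.sense(); print(s["time_s"],s["ee_pos"],s["wrist_force"].round(1),s["width"])
for tag in "az":
  for n in("scene","top"):
    P=cloud(n,np.load(f"{tag}_{n}.npz")["d"]); X,Y,Z=np.moveaxis(P,2,0)
    m=(np.hypot(X-.4655,Y-.34)<.05)&(Z>.1)&(Z<.19); h=P[m]; t=h[h[:,2]>.148]
    b=(np.hypot(X-.433,Y+.362)<.075)&(Z>.02)&(Z<.12)
    w=[((np.hypot(X-a,Y-c)<.09)&(Z>.02)&(Z<.1)) for a,c in ((.63,.345),(.63,-.25))]
    print(tag,n,"handle",len(h),h.max(0).round(4),np.median(t,0).round(4),"bin n",b.sum(),P[b].max(0).round(3) if b.any() else "", "bystanders",[np.median(P[k],0).round(3).tolist() for k in w])
cv2.imwrite("pics/z1.png",np.hstack([cv2.imread("pics/z_scene.png")[80:420,150:480],cv2.imread("pics/z_top.png")[60:400,80:500]]))
E
```

```text
30.65 [0.40582206 0.18976705 0.23749976] [-0.5  0.1  0.6] 0.06406251338520266
a scene handle 464 [0.4804 0.3551 0.1573] [0.4668 0.3411 0.1536] bin n 0  bystanders [[0.649, 0.334, 0.035], [0.681, -0.286, 0.06]]
a top handle 212 [0.4791 0.355  0.1597] [0.4652 0.3385 0.1534] bin n 0  bystanders [[0.652, 0.368, 0.034], [0.663, -0.288, 0.066]]
z scene handle 461 [0.4796 0.3527 0.1569] [0.4658 0.3392 0.1539] bin n 271 [ 0.469 -0.333  0.048] bystanders [[0.649, 0.334, 0.035], [0.681, -0.286, 0.059]]
z top handle 205 [0.479  0.3535 0.159 ] [0.4633 0.3359 0.1532] bin n 1015 [ 0.468 -0.307  0.054] bystanders [[0.653, 0.369, 0.034], [0.662, -0.289, 0.065]]
```

View pics/z1.png

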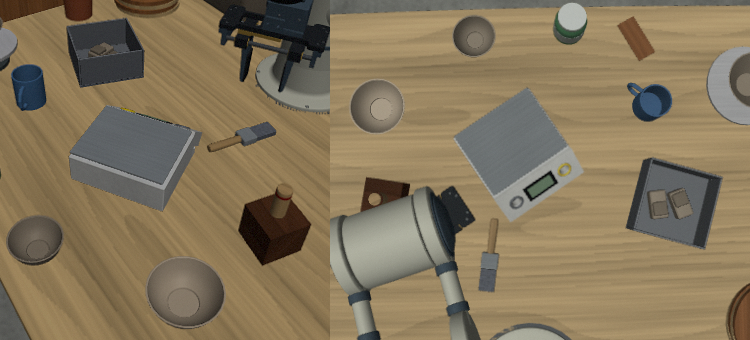

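The pictures show both offcuts in the bin at crop (657,204) and (681,203), and the stylus back in its block with its top at z 0.154, as at the start. The bowl and mug have not moved.

```bash
python3 -c "
from workcell import ticket
print(ticket.finish_job())"
```

```text
the job is handed in; nothing more can be done
None
```

I handed the job in at about 31 s: both offcuts are in the bin, and the zero button was pressed to its stop (about 20 N) for about a second and released. The stylus is fully down in its block, and the grey-ring button, bowl and mug were left untouched.

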